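# Press down a control box cover corner by corner

### The arm

A 6-joint arm with a two-finger parallel gripper is mounted at the origin on a cart in front of the work surface, level with it; the furniture and walls round the work are solid. World frame = base frame: x ahead of the robot, y to its left, z up, the work surface at z = 0. Lengths are in m, angles in rad, forces in N, time in s.
With the tool pointing down it reaches from about 0.35 to 0.975 m from the base axis. Payload 4.9 kg.
Tool frame: the origin (TCP) lies midway between the tips of the shut fingers; the grasp point (between the pads) lies behind it (bot.pinch_z is the z of the grasp point in the tool frame, in m); z points along the fingers, y is the line along which they close (so a half turn about z gives the same grasp; the last joint's range is limited). The gripper opens to 85 mm and grips with 20 to 120 N. Pads are 22 mm wide; open, the fingers measure 114 mm over their backs; the gripper's body (76 mm by 85 mm) begins 54 mm behind the grasp point. The pads swing forward as they close: fully open they stand 13 mm farther back than shut.
Start: joints at [-1.311, 0.053, 1.613, -0, 1.476, -0.119], TCP at [0.231, -0.581, 0.231] pointing down, gripper open.
Joint ranges: [-3.01, 3.01], [-1.01, 2.22], [0.06, 2.58], [-1.02, 4.17], [0.09, 2.62], [-3.14, 3.14]. Speed limits (rad/s): [2.57, 2.57, 3.14, 3.14, 3.14, 3.14].

### API

Orientations are given as a unit quaternion [x, y, z, w].
In Python, from cell import bot, eyes gives the robot as it stands.
- The arm moves only by the tool drive_tool, never from a script. Its argument "increments" is a list of rows, each a list of 7 numbers: the shift along the tool's x, y, z in shares of 0.5 m (1.0 is 0.5 m), then the turn, a rotation vector about the tool's x, y, z in a scale on which 1.0 is pi rad, then the opening, from 0 (shut) to 1 (fully open). In form: [[x, y, z, wx, wy, wz, gripper], ...]. A call has 1 to 20 rows; each row is the pose to reach, as a shift and turn from the pose commanded when the call began, along the tool's axes at that moment; what a row does not reach only later rows make up. A row lasts 1/10 s, in which the tool goes at most 50 mm and 8.59 degrees, less where a joint would pass 70% of its speed; a pose out of reach is approached as far as the arm can. No shift or turn number may pass 1 either way. A call with a gripper value outside its range is refused whole. The fingers move at their own pace and stop on an object; the grip force is fixed at half the most. Time passes only in rows, so rows that repeat a pose let the fingers close. It gives the time, the measured TCP pose, the force, the opening and the grip force at its end, in the units of the state.
- bot.get_state(): the state, without advancing time (a new reading comes with each control period).
- eyes.snapshot(name): name is "side" or "top" or "wrist"; returns a dict with "frame" (400x640x3 uint8, red, green, blue), "fx", "fy", "cx", "cy" (pixels), "rvec" (rotation vector, rad) and "tvec" (3), from world to camera coordinates, as OpenCV has them. Camera axes: x right, y down, z forward; pixel columns grow to the right and rows downward; lengths in m; the calibration is good to about 2 mm. A picture is of the moment at which its call begins. There is no depth.
- bot.close_job(): hands the job in; it is judged then, once.
Trained networks look in the newest picture that a camera, given by its name, has taken for a name from the list of things; names that differ only in an ending like _2 or _b are one class to them, and where a whole thing is asked for, a point or a joint stands for the part that bears it (a point fixed in the world has none). Each returns a list of dicts, best first, with "p" (0 to 1); they miss things now and then, are a little off and sometimes report something else, mostly with a low value. They report only what shows in the picture. A call takes as long as a camera call.
- eyes.search_frame(camera, query): "at" ([row, column] in pixels, amid what is visible of it).
The state is a dict: "t": time; "joint_positions": joint angles; "qvel": joint speeds; "joint_efforts": joint torques, N m; "tool_pos": TCP position; "ee_rot": TCP orientation; "wrist_force": force on the tool from outside, world axes, zero at the start; "wrist_torque": the same for the moment, N m; "gripper_width": finger opening in m; "grasp_force": force on a finger pad.
Only numpy, scipy, OpenCV 4.12 (cv2) and the standard library are available. Lean on these libraries where they do the work, as an engineer would, in place of code of your own. Each camera call takes 0.05 s, during which the arm holds its last target. There are 200 camera calls.

### The job

Close up the blue control box: with a fingertip, gently press its four black push-in pins fully home, one at a time and crosswise so that the loose cover beds down evenly on its gasket. Start with the pin at the corner beside the amber lens, next the one diagonally opposite, then the other pin at the lens end of the cover (the same short side as the first), and last the one remaining. Only press: do not pull up or carry off the cover, and leave the things lying around where they are.

Things in the scene. Friction and masses are not known exactly. Their poses are not given: they have to be found in the camera images.
- control_box: The speed control box of an engraving handpiece: blue die-cast box, 100 x 150 mm, rim 50 mm above the table, fixed to the table. Origin under its centre at table height; x along the 100 mm side (knob, rocker and sockets are on the -x face), y along the 150 mm side, z up.
- cover: Loose grey cover plate, 104 x 154 x 4 mm, 0.16 kg; origin at the centre of the plate's underside, axes as the box's. A step under it sits inside the walls with 1.5 mm play. At the start it floats on four springy corner gaskets (1 to 2 N each), underside 52 mm above the table; home it sits on the rim, underside at 50 mm, top at 54 mm.
- lens (a point): Top of the small amber lens on the cover, 4 mm above the plate, in an 18 mm dark bezel; 37 mm in x and 32 mm in y from the cover's centre, so 30 mm from the first pin along the long side.
- pin_1_top (a point): Top of the black head of the first pin: at the corner beside the amber lens (x +37, y +62 mm from the middle of the box). The head is domed, 14 mm across and 3.5 mm thick, on a ribbed push-in nylon shank. At the start its top stands 65 to 66 mm above the table; pressed home it is at 57.5 mm, the head tight on the cover.
- pin_1 (a joint): How far the pin of point pin_1_top has been pushed down, m: 0 to 0.0015 at the start, about 0.0088 when its head is tight on the seated cover. It resists with a steady 5 N (up to about 8 N over the last 2 mm, as the gasket gives) and stays where it is left; past that it meets a hard stop.
- pin_2_top (a point): Top of the black head of the second pin: at the corner diagonally across from the first (x -37, y -62 mm from the middle of the box). The head is domed, 14 mm across and 3.5 mm thick, on a ribbed push-in nylon shank. At the start its top stands 65 to 66 mm above the table; pressed home it is at 57.5 mm, the head tight on the cover.
- pin_2 (a joint): How far the pin of point pin_2_top has been pushed down, m: 0 to 0.0015 at the start, about 0.0088 when its head is tight on the seated cover. It resists with a steady 5 N (up to about 8 N over the last 2 mm, as the gasket gives) and stays where it is left; past that it meets a hard stop.
- pin_3_top (a point): Top of the black head of the third pin: at the same short end of the cover as the first, on the other long side from the lens (x -37, y +62 mm from the middle of the box). The head is domed, 14 mm across and 3.5 mm thick, on a ribbed push-in nylon shank. At the start its top stands 65 to 66 mm above the table; pressed home it is at 57.5 mm, the head tight on the cover.
- pin_3 (a joint): How far the pin of point pin_3_top has been pushed down, m: 0 to 0.0015 at the start, about 0.0088 when its head is tight on the seated cover. It resists with a steady 5 N (up to about 8 N over the last 2 mm, as the gasket gives) and stays where it is left; past that it meets a hard stop.
- pin_4_top (a point): Top of the black head of the fourth pin: the last corner, diagonally across from the third (x +37, y -62 mm from the middle of the box). The head is domed, 14 mm across and 3.5 mm thick, on a ribbed push-in nylon shank. At the start its top stands 65 to 66 mm above the table; pressed home it is at 57.5 mm, the head tight on the cover.
- pin_4 (a joint): How far the pin of point pin_4_top has been pushed down, m: 0 to 0.0015 at the start, about 0.0088 when its head is tight on the seated cover. It resists with a steady 5 N (up to about 8 N over the last 2 mm, as the gasket gives) and stays where it is left; past that it meets a hard stop.
- handpiece: Wooden-handled engraving handpiece, 127 mm long, lying on the table (a bystander). Origin under its centre.
- tweezers: Steel tweezers, 130 mm long, lying on the table (a bystander). Origin under the centre.
- small_box: Small card box with a blue label, 49 x 63 x 30 mm, on the table (a bystander). Origin under its centre.
- knurled_tin: Round black knurled tin, 67 mm across and 38 mm high (a bystander). Origin under its centre.
- pencil: Yellow pencil, 172 mm long, lying on the table (a bystander). Origin under its centre.

How it is judged:
By the outcome, as a careful person would: the job done as asked, in the order asked, and still so for the second after the job is handed in, with the robot touching nothing.
It also fails if it takes over 54 s, if anything falls off the work surface, if the arm or the gripper's body presses on something with over 40 N, if the wrist force passes 120 N, or if a joint passes its speed limit or range.

## Working session

There is one attempt and no reset: what is moved stays moved. The work goes in short steps, Python scripts to look and compute and a tool call to move; the robot and the scene stay as the last step left them, time stands still between calls to the robot, and variables do not carry over. Pictures are saved under pics/ and viewed, at most 12 in all, crops included, and the job is handed in when it is done.

Besides the shell and the picture viewer there is one more tool, called after "Request:" by a JSON object that holds its "op" and its "data", one argument or row to a line. drive_tool: Moves the arm, as the interface text tells. Its arguments: {"type":"object","properties":{"increments":{"type":"array","items":{"type":"array","items":{"type":"number"}}}},"required":["increments"]}

```bash
mkdir -p pics; cat > h.py <<'E'
import numpy as np, cv2
from cell import bot, eyes
def snap(n,save=None):
    s=eyes.snapshot(n)
    if save: cv2.imwrite('pics/'+save,s['frame'][:,:,::-1])
    return s
def cam(s):
    R=cv2.Rodrigues(np.array(s['rvec'],float))[0]; return R,np.array(s['tvec'],float).ravel(),np.array([[s['fx'],0,s['cx']],[0,s['fy'],s['cy']],[0,0,1]])
def ray_z(s,rc,z):
    R,t,K=cam(s); d=R.T@np.linalg.inv(K)@[rc[1],rc[0],1]; c=-R.T@t
    return c+d*(z-c[2])/d[2]
def proj(s,p):
    R,t,K=cam(s); q=K@(R@np.array(p)+t); return q[1]/q[2],q[0]/q[2]
E
python3 - <<'E'
from h import *
st=bot.get_state(); print({k:np.round(v,3) for k,v in st.items()}, bot.pinch_z)
for n in ('top','side'):
    s=snap(n,n+'0.png')
    R,t,K=cam(s); print(n,-R.T@t)
    for q,z in (('pin_1_top',.0655),('lens',.06),('control_box',.05)):
        for d in eyes.search_frame(n,q)[:5]: print(q,round(d['p'],2),np.round(d['at'],1),np.round(ray_z(s,d['at'],z),4))
E
```

```text
{'t': np.float64(0.0), 'joint_positions': array([-1.311,  0.053,  1.614,  0.   ,  1.476, -0.119]), 'qvel': array([ 0.001,  0.001, -0.002,  0.   ,  0.   ,  0.   ]), 'joint_efforts': array([ 1.0000e-03, -3.9368e+01, -3.7018e+01, -0.0000e+00,  7.0000e-03,
        0.0000e+00]), 'tool_pos': array([ 0.231, -0.58 ,  0.23 ]), 'ee_rot': array([ 0.982,  0.188, -0.   , -0.001]), 'wrist_force': array([0.704, 0.236, 0.629]), 'wrist_torque': array([-0.012, -0.005, -0.022]), 'grasp_force': np.float64(0.0), 'gripper_width': np.float64(0.085)} -0.0187
top [ 0.42890188 -0.24371302  1.02795819]
lens 0.63 [188.8 332.1] [ 0.513 -0.243  0.06 ]
control_box 0.44 [209.3 314.8] [ 0.4627 -0.1996  0.05  ]
side [0.42317863 0.72707004 0.636818  ]
lens 0.67 [202.5 329.4] [ 0.5073 -0.2214  0.06  ]
control_box 0.92 [226.5 322.3] [ 0.5144 -0.1419  0.05  ]
control_box 0.26 [178.5 287.5] [ 0.6186 -0.3376  0.05  ]
```

View pics/top0.png

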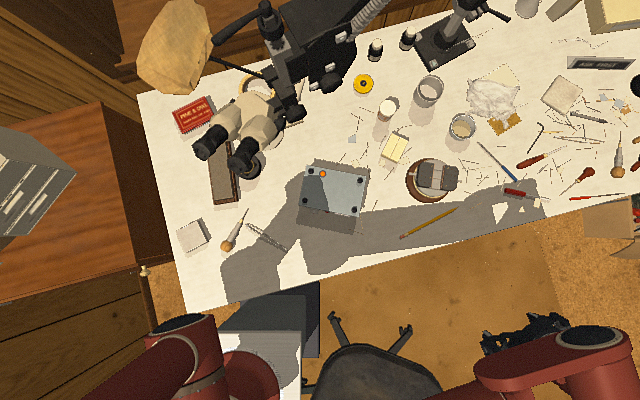

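View pics/side0.png

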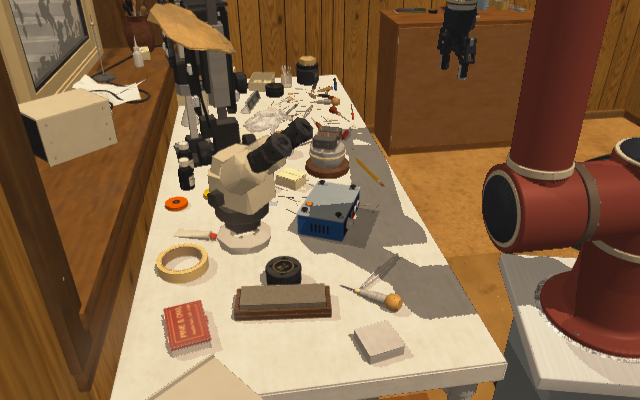

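The top view shows the box near (row 190, col 335), with the lens at about (174, 323), so pin 1 is the upper-left corner. The microscope stands close by on the left and above. I'll zoom in next.

```bash
python3 - <<'E'
from h import *
a=cv2.imread('pics/top0.png')[145:240,285:385]; b=cv2.imread('pics/side0.png')[170:250,285:385]
f=lambda i:cv2.resize(i,None,fx=6,fy=6,interpolation=cv2.INTER_CUBIC)
cv2.imwrite('pics/topc.png',f(a))
s=eyes.snapshot('side'); print('side base',ray_z(s,(240,243),0.0)); 
t=eyes.snapshot('top')
for z in (.15,.2,.25): print(z,ray_z(t,(160,242),z), 'side',ray_z(s,(130,302),z),ray_z(s,(152,268),z))
E
```

```text
side base [ 0.68507589 -0.14688173  0.        ]
0.15 [ 0.5716447 -0.038542   0.15     ] side [ 0.59028447 -0.3993652   0.15      ] [ 0.64739587 -0.27140271  0.15      ]
0.2 [ 0.56351546 -0.05022656  0.2       ] side [ 0.5731214  -0.28367153  0.2       ] [ 0.62436702 -0.16885178  0.2       ]
0.25 [ 0.55538621 -0.06191111  0.25      ] side [ 0.55595833 -0.16797786  0.25      ] [ 0.60133816 -0.06630085  0.25      ]
```

View pics/topc.png

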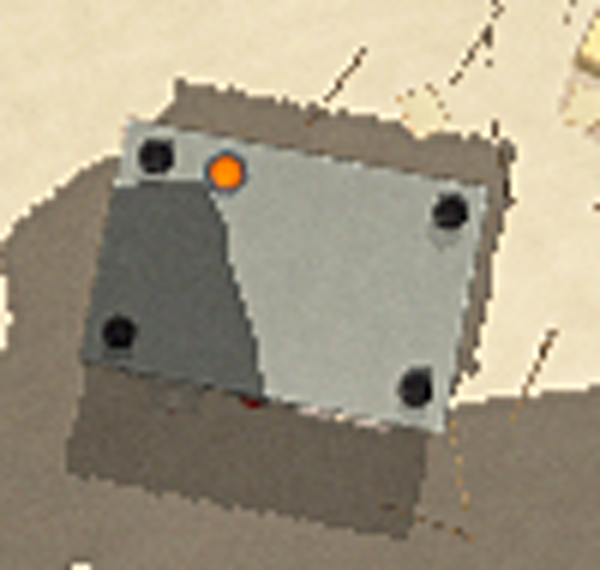

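```bash
cat >> h.py <<'E'
from scipy.spatial.transform import Rotation as Rot
L=np.array([[37,62],[-37,-62],[-37,62],[37,-62]])/1000
def fit(W):
    # rigid 2D fit of pins 1-4
    W=np.array(W)[:,:2]; c=W.mean(0); H=L.T@(W-c); U,S,V=np.linalg.svd(H); D=np.diag([1,np.linalg.det(V.T@U.T)]); R=V.T@D@U.T
    P=L@R.T+c; return c,np.arctan2(R[1,0],R[0,0]),P,W-P
E
python3 - <<'E'
from h import *
s=eyes.snapshot('top')
px=[(170.8,311),(209.5,354.2),(200.3,304.7),(180.3,360)]
c,a,P,res=fit([ray_z(s,p,.0655) for p in px]); print(c,np.degrees(a),P,res*1e3)
# dark blobs in side at predicted positions
sd=snap('side')
for p in P: print(np.round(proj(sd,[*p,.0655]),1))
for z in (.3,.4,.5): print(z,ray_z(s,(118,300),z),ray_z(s,(88,320),z))
st=bot.get_state(); print(Rot.from_quat(st['ee_rot']).as_matrix().round(3))
im=sd['frame'][170:250,285:385,::-1]; cv2.imwrite('pics/sidec.png',cv2.resize(im,None,fx=6,fy=6,interpolation=cv2.INTER_CUBIC))
E
```

```text
[ 0.50916305 -0.24374945] -11.209846219907023 [[ 0.55751014 -0.19012521]
 [ 0.46081596 -0.29737369]
 [ 0.48492193 -0.17573939]
 [ 0.53340417 -0.31175951]] [[-0.02946986 -0.74837528]
 [ 0.6383752   0.47338327]
 [-0.533508    0.3004495 ]
 [-0.07539734 -0.02545748]]
[206.6 304.5]
[184.4 352.8]
[212.1 338.1]
[179.8 321.8]
0.3 [ 0.62716367 -0.18275406  0.3       ] [ 0.685243   -0.22074991  0.3       ]
0.4 [ 0.59992834 -0.19112803  0.4       ] [ 0.65002928 -0.22390437  0.4       ]
0.5 [ 0.57269302 -0.19950199  0.5       ] [ 0.61481557 -0.22705882  0.5       ]
[[ 0.929  0.37   0.   ]
 [ 0.37  -0.929  0.   ]
 [ 0.    -0.    -1.   ]]
```

View pics/sidec.png

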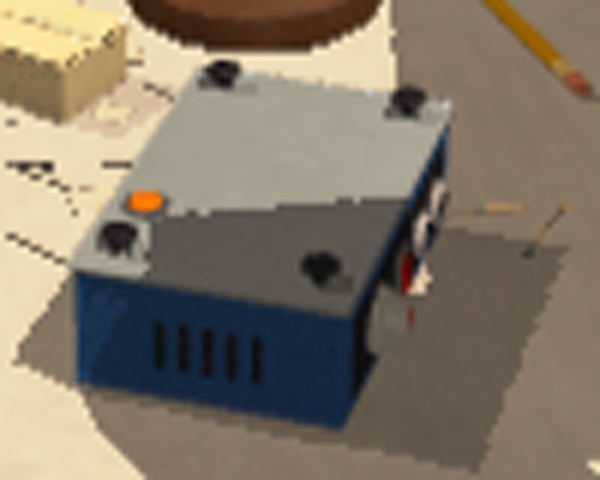

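The side view shows pin 1 beside the lens at about (208, 305), matching the top view. Before approaching, I'll check how high the microscope stands near the path.

```bash
python3 - <<'E'
from h import *
s=eyes.snapshot('side'); t=eyes.snapshot('top')
for px in ((118,300),(160,242),(145,208),(88,335)):
  for z in (.2,.25,.3,.35,.4,.5): 
    p=ray_z(t,px,z); print(px,p.round(3),np.round(proj(s,p)))
st=bot.get_state(); R=Rot.from_quat(st['ee_rot']).as_matrix()
w=eyes.snapshot('wrist'); Rc,tc,K=cam(w); c=-Rc.T@tc
print('wristcam in tool',R.T@(c-st['tool_pos']), (R.T@Rc.T).round(2),K)
E
```

```text
(118, 300) [ 0.654 -0.174  0.2  ] [150. 254.]
(118, 300) [ 0.641 -0.179  0.25 ] [126. 259.]
(118, 300) [ 0.627 -0.183  0.3  ] [101. 265.]
(118, 300) [ 0.614 -0.187  0.35 ] [ 74. 271.]
(118, 300) [ 0.6   -0.191  0.4  ] [ 46. 278.]
(118, 300) [ 0.573 -0.2    0.5  ] [-14. 292.]
(160, 242) [ 0.564 -0.05   0.2  ] [183. 289.]
(160, 242) [ 0.555 -0.062  0.25 ] [154. 294.]
(160, 242) [ 0.547 -0.074  0.3  ] [125. 299.]
(160, 242) [ 0.539 -0.085  0.35 ] [ 94. 304.]
(160, 242) [ 0.531 -0.097  0.4  ] [ 62. 309.]
(160, 242) [ 0.515 -0.12   0.5  ] [ -5. 321.]
(145, 208) [0.597 0.024 0.2  ] [204. 262.]
(145, 208) [0.586 0.008 0.25 ] [172. 268.]
(145, 208) [ 0.576 -0.008  0.3  ] [140. 275.]
(145, 208) [ 0.566 -0.025  0.35 ] [107. 282.]
(145, 208) [ 0.556 -0.041  0.4  ] [ 72. 289.]
(145, 208) [ 0.536 -0.073  0.5  ] [ -0. 303.]
(88, 335) [ 0.72 -0.25  0.2 ] [133. 231.]
(88, 335) [ 0.703 -0.25   0.25 ] [111. 237.]
(88, 335) [ 0.685 -0.249  0.3  ] [ 88. 243.]
(88, 335) [ 0.667 -0.249  0.35 ] [ 64. 250.]
(88, 335) [ 0.65  -0.249  0.4  ] [ 38. 257.]
(88, 335) [ 0.615 -0.248  0.5  ] [-18. 273.]
wristcam in tool [ 0.06978772 -0.0001789  -0.14503458] [[ 0.   -0.96 -0.27]
 [ 1.    0.    0.  ]
 [ 0.   -0.27  0.96]] [[348.83572274   0.         319.99151072]
 [  0.         348.83572274 199.64846794]
 [  0.           0.           1.        ]]
```

The rows are not in the units I measure in: shifts go in shares of 0.5 m and turns go in shares of pi rad. I convert before sending: 383 mm / 500 = 0.766, -210 mm / 500 = -0.42, 92 degrees / 180 = 0.5111.

Request:
{"op": "drive_tool", "data": {
  "increments": [
    [0.766,-0.42,0.06,0,0,0.5111,0],
    [0.766,-0.42,0.06,0,0,0.5111,0],
    [0.766,-0.42,0.06,0,0,0.5111,0],
    [0.766,-0.42,0.06,0,0,0.5111,0],
    [0.766,-0.42,0.06,0,0,0.5111,0],
    [0.766,-0.42,0.06,0,0,0.5111,0],
    [0.766,-0.42,0.06,0,0,0.5111,0],
    [0.766,-0.42,0.06,0,0,0.5111,0],
    [0.766,-0.42,0.06,0,0,0.5111,0],
    [0.766,-0.42,0.06,0,0,0.5111,0],
    [0.766,-0.42,0.06,0,0,0.5111,0],
    [0.766,-0.42,0.06,0,0,0.5111,0],
    [0.766,-0.42,0.06,0,0,0.5111,0],
    [0.766,-0.42,0.06,0,0,0.5111,0],
    [0.766,-0.42,0.06,0,0,0.5111,0],
    [0.766,-0.42,0.06,0,0,0.5111,0]
  ]
}}

```text
t: 2.35
tool_pos: [0.5092, -0.2441, 0.2014]
ee_rot: [0.818, -0.576, 0.0, -0.0]
wrist_force: [-0.3, 0.2, 0.1]
gripper_width: -0.0002
grasp_force: 0.0
```

```bash
python3 - <<'E'
from h import *
w=snap('wrist','w1.png')
P=fit([ray_z(eyes.snapshot('top'),p,.0655) for p in [(170.8,311),(209.5,354.2),(200.3,304.7),(180.3,360)]])[2]
for p in P: print(np.round(proj(w,[*p,.0655]),1))
for q in ('pin_1_top','lens'):
  for d in eyes.search_frame('wrist',q)[:5]: print(q,round(d['p'],2),np.round(d['at'],1))
R,t,K=cam(w); print(-R.T@t)
s=snap('side','s1.png')
E
```

```text
[226.3 246.4]
[146.3 400. ]
[266.8 320.5]
[ 96.8 321. ]
pin_1_top 0.51 [229.  241.9]
pin_1_top 0.28 [109.3 320.8]
lens 0.91 [173.  317.9]
[ 0.5329344  -0.30900776  0.34640206]
```

View pics/w1.png

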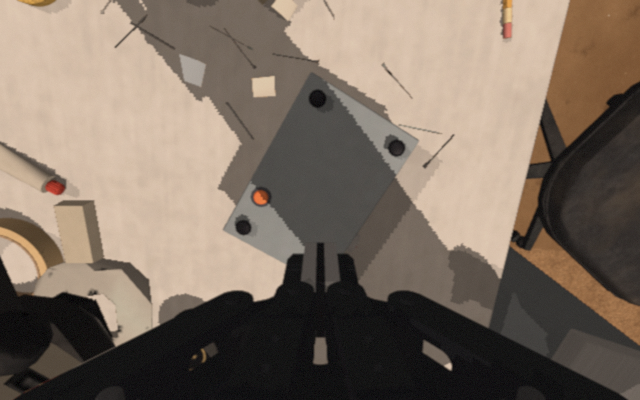

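View pics/s1.png

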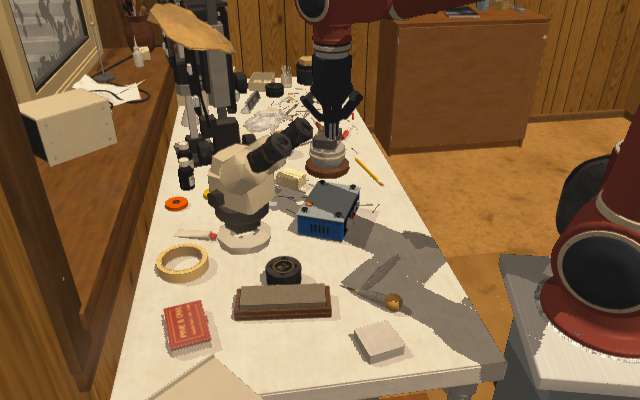

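The wrist view shows pin 1 at (227, 243) beside the lens at (197, 261), pin 2 at (148, 397) and pin 4 at (98, 318). Pin 3 is hidden behind the fingers. In the side view the gripper is well clear of the eyepieces.

```bash
cat >> h.py <<'E'
def pins_from(s,guess,z=.0655,win=12,thr=60):
    g=s['frame'].max(2).astype(float); out=[]
    for p in guess:
        r,c=np.round(p).astype(int); a=g[r-win:r+win+1,c-win:c+win+1]; m=(a<thr).astype(np.uint8)
        n,l,st,ce=cv2.connectedComponentsWithStats(m)
        k=min(range(1,n),key=lambda i:np.hypot(*(ce[i]-win))-0.05*st[i,4]) if n>1 else None
        out.append((r-win+ce[k][1],c-win+ce[k][0],st[k,4]) if k else None)
    return out
E
python3 - <<'E'
from h import *
w=snap('wrist'); st=bot.get_state()
px=pins_from(w,[(227,243),(148,397),(98.5,318)]); print(px)
W=np.array([ray_z(w,p,.0650)[:2] for p in px]); print(W)
from scipy.optimize import least_squares
f=lambda v:((L[[0,1,3]]@np.array([[np.cos(v[2]),np.sin(v[2])],[-np.sin(v[2]),np.cos(v[2])]])+v[:2])-W).ravel()
r=least_squares(f,[.51,-.24,-.2]); print(r.x,np.degrees(r.x[2]),f(r.x)*1e3)
v=r.x;print(L@np.array([[np.cos(v[2]),np.sin(v[2])],[-np.sin(v[2]),np.cos(v[2])]])+v[:2])
print('tcp px',proj(w,st['tool_pos']))
s=eyes.snapshot('side'); print('side TCP',proj(s,st['tool_pos']))
print('lens',ray_z(w,(197,261),.06))
for n in ('top',):
  t=eyes.snapshot(n)
E
```

```text
[(np.float64(226.39106145251395), np.float64(243.05027932960894), np.int32(179)), (np.float64(147.07692307692307), np.float64(396.1057692307692), np.int32(208)), (np.float64(98.29078014184397), np.float64(317.6418439716312), np.int32(282))]
[[ 0.56026988 -0.18873005]
 [ 0.46349255 -0.29550542]
 [ 0.53552096 -0.30966991]]
[ 0.51175806 -0.2419377  -0.19905676] -11.40511247447518 [ 0.01774133  0.25151115 -0.26404916  0.10855852  0.24630783 -0.36006967]
[[ 0.56028762 -0.18847854]
 [ 0.4632285  -0.29539686]
 [ 0.48774886 -0.17384542]
 [ 0.53576727 -0.31002998]]
tcp px (np.float64(258.6652130088976), np.float64(321.1462873963403))
side TCP (np.float64(138.30880132372883), np.float64(329.942747126086))
lens [ 0.55383991 -0.21734922  0.06      ]
```

Converted, 121 mm / 500 = 0.242, 110 mm / 500 = 0.22.

Request:
{"op": "drive_tool", "data": {
  "increments": [
    [-0.034,-0.066,0.06,0,0,0,0],
    [-0.07,-0.13,0.12,0,0,0,0],
    [-0.07,-0.13,0.18,0,0,0,0],
    [-0.07,-0.13,0.22,0,0,0,0],
    [-0.07,-0.13,0.242,0,0,0,0],
    [-0.07,-0.13,0.242,0,0,0,0],
    [-0.07,-0.13,0.242,0,0,0,0]
  ]
}}

```text
t: 3.6
tool_pos: [0.5593, -0.1895, 0.0813]
ee_rot: [0.818, -0.576, 0.001, -0.0]
wrist_force: [1.0, -0.2, 0.4]
gripper_width: -0.0004
grasp_force: 0.0
```

```bash
python3 - <<'E'
from h import *
st=bot.get_state(); print(st['tool_pos'],st['wrist_force'])
f=lambda i:cv2.resize(i,None,fx=5,fy=5,interpolation=cv2.INTER_CUBIC)
s=snap('side'); print(proj(s,st['tool_pos']))
w=snap('wrist'); print(proj(w,st['tool_pos']))
a=s['frame'][150:240,270:350,::-1]; b=w['frame'][170:290,240:400,::-1]
a=cv2.resize(a,(400,450),interpolation=cv2.INTER_CUBIC); b=cv2.resize(b,(400,300),interpolation=cv2.INTER_CUBIC); b=cv2.copyMakeBorder(b,0,150,0,0,0)
cv2.imwrite('pics/p1.png',np.hstack([a,b]))
E
```

```text
[ 0.55925845 -0.18954839  0.08132604] [ 1.04388481 -0.18481846  0.43148976]
(np.float64(200.28461965756603), np.float64(303.4586695745381))
(np.float64(258.715091641568), np.float64(321.83363336694117))
```

View pics/p1.png

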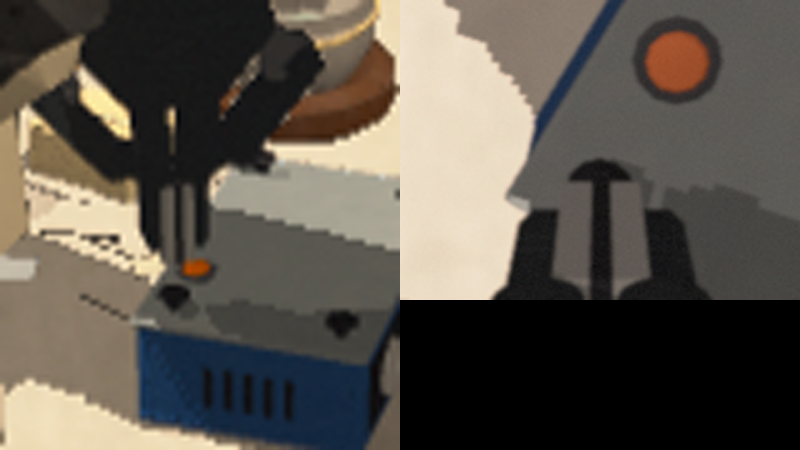

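```bash
python3 - <<'E'
from h import *
st=bot.get_state(); w=eyes.snapshot('wrist'); R=Rot.from_quat(st['ee_rot']).as_matrix()
f=lambda rc,z: (R.T@(ray_z(w,rc,z)-st['tool_pos'])*1e3).round(1)
print('head far edge',f((234,320),.063)); print('pad edges',f((242.8,301.5),.0813),f((242.8,340),.0813))
E
```

```text
head far edge [ 4.4 -0.5 19.3]
pad edges [ 7.3 -8.9  1. ] [7.4 8.5 1. ]
```

Converted, 18 mm / 500 = 0.036, 17 mm / 500 = 0.034.

Request:
{"op": "drive_tool", "data": {
  "increments": [
    [-0.002,0,0.012,0,0,0,0],
    [-0.002,0,0.024,0,0,0,0],
    [-0.002,0,0.028,0,0,0,0],
    [-0.002,0,0.03,0,0,0,0],
    [-0.002,0,0.032,0,0,0,0],
    [-0.002,0,0.034,0,0,0,0],
    [-0.002,0,0.036,0,0,0,0],
    [-0.002,0,0.036,0,0,0,0],
    [-0.002,0,0.036,0,0,0,0]
  ]
}}

```text
t: 4.65
tool_pos: [0.5584, -0.1881, 0.0625]
ee_rot: [0.818, -0.576, 0.0, -0.0]
wrist_force: [-2.6, 1.4, 5.1]
gripper_width: 0.0001
grasp_force: 2.4
```

Converted, 4 mm / 500 = 0.008, 3 mm / 500 = 0.006.

Request:
{"op": "drive_tool", "data": {
  "increments": [
    [0,0,0.002,0,0,0,0],
    [0,0,0.004,0,0,0,0],
    [0,0,0.006,0,0,0,0],
    [0,0,0.008,0,0,0,0],
    [0,0,0.008,0,0,0,0],
    [0,0,0.008,0,0,0,0]
  ]
}}

```text
t: 5.25
tool_pos: [0.5585, -0.1882, 0.0583]
ee_rot: [0.818, -0.576, 0.0, -0.0]
wrist_force: [-2.0, 1.4, 5.2]
gripper_width: -0.0002
grasp_force: 2.5
```

Converted, 1 mm / 500 = 0.002, 0.5 mm / 500 = 0.001.

Request:
{"op": "drive_tool", "data": {
  "increments": [
    [0,0,0.001,0,0,0,0],
    [0,0,0.002,0,0,0,0],
    [0,0,0.002,0,0,0,0],
    [0,0,0.002,0,0,0,0]
  ]
}}

```text
t: 5.65
tool_pos: [0.5585, -0.1882, 0.0575]
ee_rot: [0.818, -0.576, 0.0, -0.0]
wrist_force: [-3.1, 2.4, 5.3]
gripper_width: -0.0
grasp_force: 3.0
```

Converted, 0.5 mm / 500 = 0.001.

Request:
{"op": "drive_tool", "data": {
  "increments": [
    [0,0,0.001,0,0,0,0],
    [0,0,0.001,0,0,0,0],
    [0,0,0.001,0,0,0,0]
  ]
}}

```text
t: 5.95
tool_pos: [0.5585, -0.1882, 0.0574]
ee_rot: [0.818, -0.576, 0.0, -0.0]
wrist_force: [-4.7, 2.3, 7.2]
gripper_width: 0.0004
grasp_force: 3.9
```

Converted, 0.5 mm / 500 = 0.001.

Request:
{"op": "drive_tool", "data": {
  "increments": [
    [0,0,0.001,0,0,0,0],
    [0,0,0.001,0,0,0,0],
    [0,0,0.001,0,0,0,0]
  ]
}}

```text
t: 6.25
tool_pos: [0.5585, -0.1882, 0.0573]
ee_rot: [0.818, -0.576, -0.0, 0.0]
wrist_force: [-4.7, 2.2, 9.9]
gripper_width: -0.0001
grasp_force: 5.0
```

Request:
{"op": "drive_tool", "data": {
  "increments": [
    [0,0,0.001,0,0,0,0],
    [0,0,0.001,0,0,0,0],
    [0,0,0.001,0,0,0,0]
  ]
}}

```text
t: 6.55
tool_pos: [0.5586, -0.1882, 0.0572]
ee_rot: [0.818, -0.576, -0.0, 0.0]
wrist_force: [-5.6, 2.9, 11.7]
gripper_width: 0.0004
grasp_force: 6.1
```

Converted, 0.7 mm / 500 = 0.0014.

Request:
{"op": "drive_tool", "data": {
  "increments": [
    [0,0,0.0014,0,0,0,0],
    [0,0,0.0014,0,0,0,0],
    [0,0,0.0014,0,0,0,0],
    [0,0,0.0014,0,0,0,0]
  ]
}}

```text
t: 6.95
tool_pos: [0.5586, -0.1882, 0.0571]
ee_rot: [0.818, -0.576, -0.0, 0.0]
wrist_force: [-7.1, 3.5, 15.1]
gripper_width: -0.0
grasp_force: 7.7
```

Converted, 127 mm / 500 = 0.254, 111 mm / 500 = 0.222.

Request:
{"op": "drive_tool", "data": {
  "increments": [
    [0,0,-0.02,0,0,0,0],
    [0,0,-0.06,0,0,0,0],
    [0.04,0.074,-0.06,0,0,0,0],
    [0.08,0.148,-0.06,0,0,0,0],
    [0.12,0.222,-0.06,0,0,0,0],
    [0.136,0.254,-0.06,0,0,0,0],
    [0.136,0.254,-0.044,0,0,0,0],
    [0.136,0.254,-0.044,0,0,0,0],
    [0.136,0.254,-0.044,0,0,0,0]
  ]
}}

```text
t: 7.85
tool_pos: [0.462, -0.2941, 0.0763]
ee_rot: [0.818, -0.575, -0.0, -0.0]
wrist_force: [0.6, 0.1, 0.4]
gripper_width: -0.0001
grasp_force: 0.0
```

```bash
python3 - <<'E'
from h import *
st=bot.get_state(); print(st['tool_pos'],st['wrist_force'])
s=snap('side'); w=snap('wrist')
a=s['frame'][160:240,285:385,::-1]; b=w['frame'][120:290,200:420,::-1]
a=cv2.resize(a,(400,320),interpolation=cv2.INTER_CUBIC); b=cv2.resize(b,(400,320),interpolation=cv2.INTER_CUBIC)
cv2.imwrite('pics/p2.png',np.hstack([a,b]))
E
```

```text
[ 0.46198542 -0.29407162  0.0762849 ] [0.58408093 0.14507422 0.38535264]
```

View pics/p2.png

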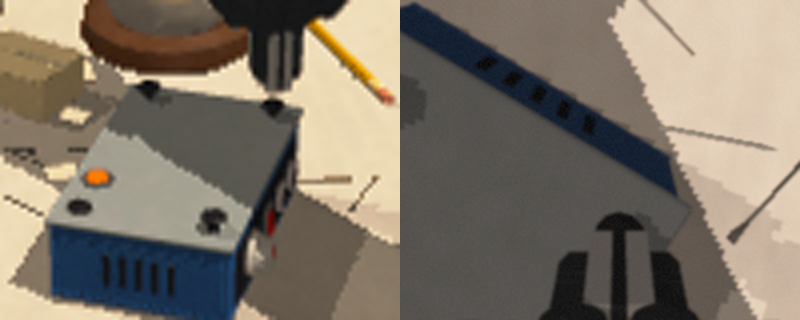

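Pin 1 now looks flush in the side view, and the tip is centred over pin 2.

Converted, 18 mm / 500 = 0.036, 17.5 mm / 500 = 0.035.

Request:
{"op": "drive_tool", "data": {
  "increments": [
    [0,0,0.01,0,0,0,0],
    [0,0,0.018,0,0,0,0],
    [0,0,0.02,0,0,0,0],
    [0,0,0.022,0,0,0,0],
    [0,0,0.024,0,0,0,0],
    [0,0,0.026,0,0,0,0],
    [0,0,0.028,0,0,0,0],
    [0,0,0.03,0,0,0,0],
    [0,0,0.032,0,0,0,0],
    [0,0,0.034,0,0,0,0],
    [0,0,0.035,0,0,0,0],
    [0,0,0.036,0,0,0,0],
    [0,0,0.036,0,0,0,0]
  ]
}}

```text
t: 9.25
tool_pos: [0.4618, -0.2949, 0.0592]
ee_rot: [0.818, -0.576, 0.0, -0.0]
wrist_force: [-0.6, 3.4, 4.6]
gripper_width: 0.0003
grasp_force: 2.5
```

Converted, 1 mm / 500 = 0.002, 0.5 mm / 500 = 0.001.

Request:
{"op": "drive_tool", "data": {
  "increments": [
    [0,0,0.001,0,0,0,0],
    [0,0,0.002,0,0,0,0],
    [0,0,0.002,0,0,0,0],
    [0,0,0.002,0,0,0,0]
  ]
}}

```text
t: 9.65
tool_pos: [0.4618, -0.2949, 0.0583]
ee_rot: [0.818, -0.576, 0.0, -0.0]
wrist_force: [-1.2, 3.0, 6.1]
gripper_width: -0.0004
grasp_force: 2.8
```

Request:
{"op": "drive_tool", "data": {
  "increments": [
    [0,0,0.001,0,0,0,0],
    [0,0,0.002,0,0,0,0],
    [0,0,0.002,0,0,0,0],
    [0,0,0.002,0,0,0,0]
  ]
}}

```text
t: 10.05
tool_pos: [0.4618, -0.2949, 0.0574]
ee_rot: [0.818, -0.576, 0.0, -0.0]
wrist_force: [-2.1, 2.3, 5.8]
gripper_width: 0.0002
grasp_force: 3.1
```

Converted, 0.7 mm / 500 = 0.0014.

Request:
{"op": "drive_tool", "data": {
  "increments": [
    [0,0,0.0014,0,0,0,0],
    [0,0,0.0014,0,0,0,0],
    [0,0,0.0014,0,0,0,0],
    [0,0,0.0014,0,0,0,0]
  ]
}}

```text
t: 10.45
tool_pos: [0.4619, -0.295, 0.0572]
ee_rot: [0.818, -0.576, -0.0, -0.0]
wrist_force: [-3.1, 4.2, 8.6]
gripper_width: -0.0003
grasp_force: 4.5
```

Converted, 0.7 mm / 500 = 0.0014.

Request:
{"op": "drive_tool", "data": {
  "increments": [
    [0,0,0.0014,0,0,0,0],
    [0,0,0.0014,0,0,0,0],
    [0,0,0.0014,0,0,0,0],
    [0,0,0.0014,0,0,0,0]
  ]
}}

```text
t: 10.85
tool_pos: [0.4619, -0.2949, 0.0571]
ee_rot: [0.818, -0.576, -0.0, -0.0]
wrist_force: [-3.8, 5.1, 11.8]
gripper_width: 0.0002
grasp_force: 6.3
```

Request:
{"op": "drive_tool", "data": {
  "increments": [
    [0,0,0.0014,0,0,0,0],
    [0,0,0.0014,0,0,0,0],
    [0,0,0.0014,0,0,0,0],
    [0,0,-0.02,0,0,0,0],
    [0,0,-0.06,0,0,0,0],
    [-0.072,-0.044,-0.06,0,0,0,0],
    [-0.144,-0.086,-0.06,0,0,0,0],
    [-0.212,-0.128,-0.06,0,0,0,0],
    [-0.212,-0.128,-0.05,0,0,0,0],
    [-0.212,-0.128,-0.044,0,0,0,0],
    [-0.212,-0.128,-0.044,0,0,0,0],
    [-0.212,-0.128,-0.044,0,0,0,0]
  ]
}}

```text
t: 12.05
tool_pos: [0.486, -0.1747, 0.0775]
ee_rot: [0.817, -0.576, -0.0, 0.0]
wrist_force: [-0.2, 1.0, 0.1]
gripper_width: 0.0002
grasp_force: 0.0
```

```bash
python3 - <<'E'
from h import *
st=bot.get_state(); print(st['tool_pos'],st['wrist_force'])
s=snap('side'); w=snap('wrist')
a=s['frame'][160:240,285:385,::-1]; b=w['frame'][120:290,200:420,::-1]
a=cv2.resize(a,(400,320),interpolation=cv2.INTER_CUBIC); b=cv2.resize(b,(400,320),interpolation=cv2.INTER_CUBIC)
cv2.imwrite('pics/p3.png',np.hstack([a,b]))
E
```

```text
[ 0.48603131 -0.17471936  0.07746508] [-0.23927168  0.99458925  0.07658656]
```

View pics/p3.png

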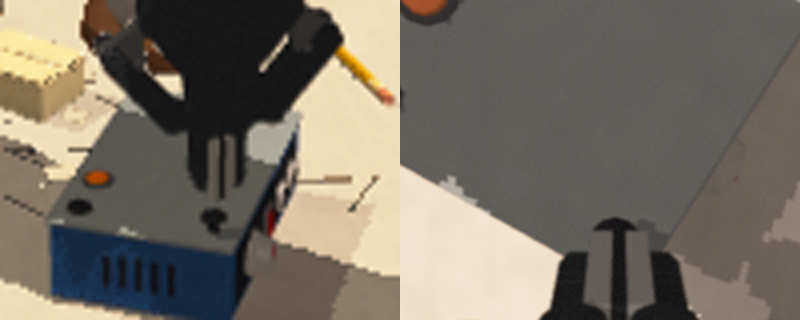

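The tip is over pin 3, and the head lies slightly behind it, so I'll shift 1 mm in -x and press.

Converted, 19 mm / 500 = 0.038, 18.5 mm / 500 = 0.037.

Request:
{"op": "drive_tool", "data": {
  "increments": [
    [-0.002,-0.001,0.01,0,0,0,0],
    [-0.002,-0.001,0.02,0,0,0,0],
    [-0.002,-0.001,0.022,0,0,0,0],
    [-0.002,-0.001,0.024,0,0,0,0],
    [-0.002,-0.001,0.026,0,0,0,0],
    [-0.002,-0.001,0.028,0,0,0,0],
    [-0.002,-0.001,0.03,0,0,0,0],
    [-0.002,-0.001,0.032,0,0,0,0],
    [-0.002,-0.001,0.034,0,0,0,0],
    [-0.002,-0.001,0.036,0,0,0,0],
    [-0.002,-0.001,0.037,0,0,0,0],
    [-0.002,-0.001,0.038,0,0,0,0],
    [-0.002,-0.001,0.038,0,0,0,0]
  ]
}}

```text
t: 13.45
tool_pos: [0.4864, -0.1725, 0.0586]
ee_rot: [0.818, -0.576, 0.0, 0.0]
wrist_force: [-2.4, 0.5, 4.3]
gripper_width: 0.0
grasp_force: 2.1
```

Converted, 1 mm / 500 = 0.002, 0.5 mm / 500 = 0.001.

Request:
{"op": "drive_tool", "data": {
  "increments": [
    [0,0,0.001,0,0,0,0],
    [0,0,0.002,0,0,0,0],
    [0,0,0.002,0,0,0,0],
    [0,0,0.002,0,0,0,0]
  ]
}}

```text
t: 13.85
tool_pos: [0.4864, -0.1725, 0.0576]
ee_rot: [0.818, -0.576, 0.0, -0.0]
wrist_force: [-1.4, 0.1, 3.6]
gripper_width: 0.0001
grasp_force: 2.1
```

Converted, 0.7 mm / 500 = 0.0014.

Request:
{"op": "drive_tool", "data": {
  "increments": [
    [0,0,0.0014,0,0,0,0],
    [0,0,0.0014,0,0,0,0],
    [0,0,0.0014,0,0,0,0],
    [0,0,0.0014,0,0,0,0]
  ]
}}

```text
t: 14.25
tool_pos: [0.4864, -0.1725, 0.0572]
ee_rot: [0.818, -0.576, -0.0, 0.0]
wrist_force: [-3.6, 1.8, 7.0]
gripper_width: 0.0001
grasp_force: 3.0
```

Converted, 0.8 mm / 500 = 0.0016.

Request:
{"op": "drive_tool", "data": {
  "increments": [
    [0,0,0.0016,0,0,0,0],
    [0,0,0.0016,0,0,0,0],
    [0,0,0.0016,0,0,0,0],
    [0,0,0.0016,0,0,0,0]
  ]
}}

```text
t: 14.65
tool_pos: [0.4864, -0.1725, 0.0571]
ee_rot: [0.818, -0.576, -0.0, 0.0]
wrist_force: [-5.8, 1.7, 11.4]
gripper_width: 0.0
grasp_force: 5.2
```

Converted, 0.8 mm / 500 = 0.0016.

Request:
{"op": "drive_tool", "data": {
  "increments": [
    [0,0,0.0016,0,0,0,0],
    [0,0,0.0016,0,0,0,0],
    [0,0,0.0016,0,0,0,0],
    [0,0,0.0016,0,0,0,0]
  ]
}}

```text
t: 15.05
tool_pos: [0.4865, -0.1725, 0.057]
ee_rot: [0.818, -0.576, -0.0, 0.0]
wrist_force: [-7.2, 3.6, 15.0]
gripper_width: -0.0001
grasp_force: 7.4
```

Converted, 145 mm / 500 = 0.29, 120 mm / 500 = 0.24.

Request:
{"op": "drive_tool", "data": {
  "increments": [
    [0,0,-0.02,0,0,0,0],
    [0,0,-0.06,0,0,0,0],
    [0.08,0,-0.06,0,0,0,0],
    [0.16,0.002,-0.06,0,0,0,0],
    [0.24,0.002,-0.06,0,0,0,0],
    [0.29,0.002,-0.06,0,0,0,0],
    [0.29,0.002,-0.05,0,0,0,0],
    [0.29,0.002,-0.044,0,0,0,0],
    [0.29,0.002,-0.044,0,0,0,0],
    [0.29,0.002,-0.044,0,0,0,0]
  ]
}}

```text
t: 16.05
tool_pos: [0.5339, -0.308, 0.0768]
ee_rot: [0.818, -0.575, -0.0, -0.0]
wrist_force: [-0.5, 0.7, 0.4]
gripper_width: 0.0001
grasp_force: 0.0
```

```bash
python3 - <<'E'
from h import *
s=snap('side'); w=snap('wrist')
a=s['frame'][160:240,285:385,::-1]; b=w['frame'][120:290,200:420,::-1]
a=cv2.resize(a,(400,320),interpolation=cv2.INTER_CUBIC); b=cv2.resize(b,(400,320),interpolation=cv2.INTER_CUBIC)
cv2.imwrite('pics/p4.png',np.hstack([a,b]))
E
```

```text
(no output)
```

View pics/p4.png

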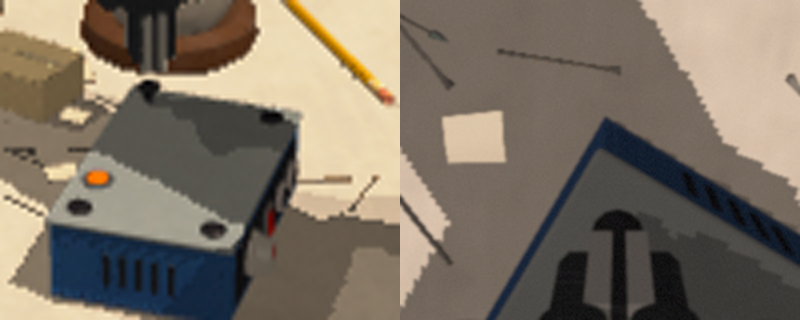

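Pins 1, 2 and 3 are flush, and the tip is over pin 4. Pressing it now.

Converted, 18.5 mm / 500 = 0.037, 18 mm / 500 = 0.036.

Request:
{"op": "drive_tool", "data": {
  "increments": [
    [0,0,0.01,0,0,0,0],
    [0,0,0.018,0,0,0,0],
    [0,0,0.02,0,0,0,0],
    [0,0,0.022,0,0,0,0],
    [0,0,0.024,0,0,0,0],
    [0,0,0.026,0,0,0,0],
    [0,0,0.028,0,0,0,0],
    [0,0,0.03,0,0,0,0],
    [0,0,0.032,0,0,0,0],
    [0,0,0.034,0,0,0,0],
    [0,0,0.036,0,0,0,0],
    [0,0,0.037,0,0,0,0],
    [0,0,0.037,0,0,0,0]
  ]
}}

```text
t: 17.45
tool_pos: [0.5343, -0.3093, 0.0587]
ee_rot: [0.818, -0.576, 0.0, -0.0]
wrist_force: [-1.4, 1.6, 3.5]
gripper_width: 0.0001
grasp_force: 2.0
```

Converted, 1 mm / 500 = 0.002, 0.5 mm / 500 = 0.001.

Request:
{"op": "drive_tool", "data": {
  "increments": [
    [0,0,0.001,0,0,0,0],
    [0,0,0.002,0,0,0,0],
    [0,0,0.002,0,0,0,0],
    [0,0,0.002,0,0,0,0]
  ]
}}

```text
t: 17.85
tool_pos: [0.5344, -0.3093, 0.0579]
ee_rot: [0.818, -0.576, 0.0, -0.0]
wrist_force: [-1.2, 2.3, 4.5]
gripper_width: -0.0001
grasp_force: 2.1
```

Converted, 0.7 mm / 500 = 0.0014.

Request:
{"op": "drive_tool", "data": {
  "increments": [
    [0,0,0.0014,0,0,0,0],
    [0,0,0.0014,0,0,0,0],
    [0,0,0.0014,0,0,0,0],
    [0,0,0.0014,0,0,0,0]
  ]
}}

```text
t: 18.25
tool_pos: [0.5344, -0.3093, 0.0573]
ee_rot: [0.818, -0.576, 0.0, -0.0]
wrist_force: [-1.9, 2.2, 3.9]
gripper_width: 0.0002
grasp_force: 2.5
```

Converted, 0.7 mm / 500 = 0.0014.

Request:
{"op": "drive_tool", "data": {
  "increments": [
    [0,0,0.0014,0,0,0,0],
    [0,0,0.0014,0,0,0,0],
    [0,0,0.0014,0,0,0,0],
    [0,0,0.0014,0,0,0,0]
  ]
}}

```text
t: 18.65
tool_pos: [0.5344, -0.3093, 0.0572]
ee_rot: [0.818, -0.576, -0.0, -0.0]
wrist_force: [-3.5, 3.0, 8.0]
gripper_width: 0.0001
grasp_force: 4.0
```

Converted, 0.8 mm / 500 = 0.0016.

Request:
{"op": "drive_tool", "data": {
  "increments": [
    [0,0,0.0016,0,0,0,0],
    [0,0,0.0016,0,0,0,0],
    [0,0,0.0016,0,0,0,0],
    [0,0,0.0016,0,0,0,0]
  ]
}}

```text
t: 19.05
tool_pos: [0.5344, -0.3093, 0.0571]
ee_rot: [0.818, -0.576, -0.0, 0.0]
wrist_force: [-5.7, 4.0, 11.3]
gripper_width: -0.0001
grasp_force: 5.8
```

Converted, 0.8 mm / 500 = 0.0016.

Request:
{"op": "drive_tool", "data": {
  "increments": [
    [0,0,0.0016,0,0,0,0],
    [0,0,0.0016,0,0,0,0],
    [0,0,0.0016,0,0,0,0],
    [0,0,0.0016,0,0,0,0]
  ]
}}

```text
t: 19.45
tool_pos: [0.5344, -0.3093, 0.057]
ee_rot: [0.818, -0.576, -0.0, 0.0]
wrist_force: [-7.4, 4.9, 14.4]
gripper_width: -0.0002
grasp_force: 7.6
```

Converted, -130 mm / 500 = -0.26, -120 mm / 500 = -0.24.

Request:
{"op": "drive_tool", "data": {
  "increments": [
    [0,0,-0.02,0,0,0,0],
    [0,0,-0.08,0,0,0,0],
    [0,0,-0.16,0,0,0,0],
    [0.06,0,-0.24,0,0,0,0],
    [0.14,0,-0.26,0,0,0,0],
    [0.22,0,-0.26,0,0,0,0],
    [0.22,0,-0.26,0,0,0,0],
    [0.22,0,-0.26,0,0,0,0]
  ]
}}

```text
t: 20.25
tool_pos: [0.5711, -0.4133, 0.1834]
ee_rot: [0.817, -0.576, -0.001, -0.0]
wrist_force: [0.9, 0.9, -0.5]
gripper_width: 0.0001
grasp_force: 0.0
```

```bash
python3 - <<'E'
from h import *
s=snap('side'); w=snap('top')
a=s['frame'][160:240,285:385,::-1]; b=w['frame'][145:240,285:385,::-1]
a=cv2.resize(a,(400,320),interpolation=cv2.INTER_CUBIC); b=cv2.resize(b,(340,320),interpolation=cv2.INTER_CUBIC)
cv2.imwrite('pics/end.png',np.hstack([a,b]))
E
```

```text
(no output)
```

View pics/end.png

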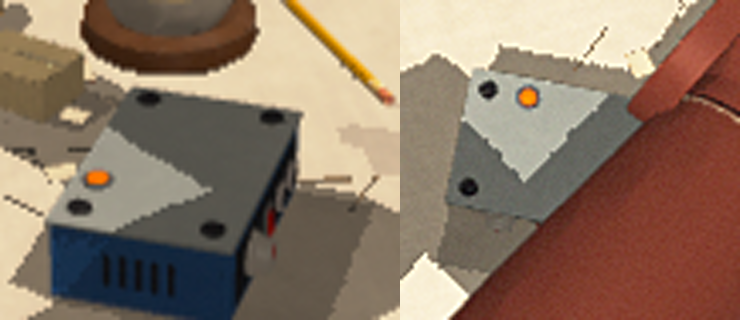

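All four pins are flush, the cover is flat, and the arm is clear. Handing in.

```bash
python3 -c "
from cell import bot
print(bot.close_job())"
```

```text
the job is handed in; nothing more can be done
None
```

I pressed all four pins home in the order asked; in the last images they look flush and the cover sits flat. The arm is clear of the box, I saw nothing else moved, and the job was handed in at about 20 s.

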